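# Load a blood tube into the tube reader through its light flap

### The job

Take the tube that stands alone in the front row of the rack and load it, foot down, into the tube reader: pass it through the sprung flap of the hatch, then push it on down the well with closed fingertips until you feel it come to rest on its sprung seat, holding it there for a moment with light pressure, never hard. Leave it seated with the flap sprung shut over it, and leave the other tubes alone.

Things in the scene. Friction and masses are not known exactly. Their poses are not given: they have to be found in the camera images.
- tube_centre (a point): Centre (half-way up) of the tube to load: a capped sample tube, 92 mm tall, alone in the front row of the rack. Round body 14 mm across, push cap 17 to 18 mm across over its top 20 mm. z points up to the cap: foot 46 mm below this point, cap underside 26 mm and cap top 46 mm above it. 10 to 18 g.
- tube_top (a point): Middle of the flat top of that tube's cap.
- rack: Tube rack, 66 x 150 x 68 mm, fixed; origin at the centre of its underside, x to its back, y along it to the left. 2 rows of 5 holes, 20 mm square, 26 mm apart, rows at x = -14 (front) and +14 mm. The tube to load is in the front row at y = -26 mm. Tubes stand loosely, 3 mm over the bench; caps at 75 to 95 mm, clear of the rack.
- reader: Tube reader, fixed: a white bench instrument, sloping console to the front, behind it a tower 118 x 132 mm, 162 mm high. Origin below the hatch's centre at bench height, x to the back, y to the left. Under the hatch is a chamber, x from -15 to +17 mm, 74 mm along y, 52 mm deep; a pit in its floor leads to the well.
- hatch (a point): Middle of the hatch in the tower's top, level with its dark frame (162 mm over the bench); axes as the reader's. The opening is 28 mm (x) by 72 mm (y), so fingers enter only with their closing line along y. The grey flap lies 2.5 mm below the frame's top.
- flap (a joint): Flap angle, rad: 0 shut (level), up to 1.5 swung down inside. A plate 27 mm (x) by 70 mm (y), hinged 15 mm behind the hatch's centre, sprung shut (0.025 Nm, 0.05 Nm wide open). Its free edge pinches what is pushed in and leans it to the front; the cap's underside catches on it (up to 9 N, cap top 12 to 20 mm down). It snaps shut when all in its way is over 31 mm below the hatch top.
- well (a point): Pit in the chamber floor, 52 mm straight below the hatch: 30 mm square, 12 mm lower a steep funnel, at 82 mm below the hatch top the well, 16 mm square. A leaf spring, in reach of the foot 80 mm below the hatch top and deeper, presses it to the back and grips it: sliding it on takes 1 to 5 N; it does not fall or rise by itself.
- well_bottom (a point): Lowest point of the well, 150 mm below the hatch top. Above it, out of sight, is a carriage with a sprung rubber seat for the foot, parked anywhere from 123 to 133 mm below the hatch top (cap top then 31 to 41 mm below it): feel for it, slowly. The seat gives by 1 mm at 12 N; 3 N kept on it for a moment is enough (8 to 10 N at the fingertips, drag included), over 12 N does harm.
- other_centre_0 (a point): Centre (half-way up) of another capped tube of the same size, in the back row of the rack, at the rack's x = +14 mm; to be left alone.
- other_centre_1 (a point): Centre (half-way up) of another capped tube of the same size, in the back row of the rack, at the rack's x = +14 mm; to be left alone.
- other_centre_2 (a point): Centre (half-way up) of another capped tube of the same size, in the back row of the rack, at the rack's x = +14 mm; to be left alone.

How it is judged:
On the way, in this order (a step that is already met when the one before it is completed fails the run):
1. the tube's foot is through the flap, over the well, more than 40 mm below the hatch top, with the flap pushed open (z of tube_centre in the frame of hatch below 0.006 m and horizontal distance between tube_centre and hatch below 0.014 m and value of joint flap above 0.6 rad), for 0.1 s.
2. the tube is pushed down until it presses on its sprung seat with 3 N or more (contact force between tube and seat above 3 N), for 0.2 s.
At the end, for the whole second after the job is handed in: The tube stands upright in the reader's well on its seat, its cap more than 30 mm below the hatch top and within 8 mm of its middle, at rest; the flap is shut (under 0.08 rad) (z of tube_top in the frame of hatch below -0.03 m and horizontal distance between tube_centre and hatch below 0.008 m and angle between tube_centre's own z axis and vertical below 0.16 rad and value of joint flap below 0.08 rad and linear speed of tube below 0.01 m/s); the robot touches nothing.
It fails at once if the tube is pressed on its seat with more than 12 N (contact force between tube and seat above 12 N).
It fails at once if the fingers press on the reader or its flap with more than 25 N (contact force between the fingers and reader above 25 N).
It fails at once if the fingers press on another tube with more than 10 N (contact force between the fingers and other_tube_0 above 10 N or contact force between the fingers and other_tube_1 above 10 N or contact force between the fingers and other_tube_2 above 10 N).
It also fails if it takes over 54 s, if anything falls off the work surface, if the arm or the gripper's body presses on something with over 40 N, if the wrist force passes 120 N, or if a joint passes its speed limit or range.

### The arm

A 7-joint arm with a two-finger parallel gripper is mounted at the origin on a cart in front of the work surface, level with it; the furniture and walls round the work are solid. World frame = base frame: x ahead of the robot, y to its left, z up, the work surface at z = 0. Lengths are in m, angles in rad, forces in N, time in s.
With the tool pointing down it reaches from about 0.4 to 0.85 m from the base axis. Payload 10.4 kg.
Tool frame: the origin (TCP) lies at the very end of the fingers, on their centre line; the grasp point (between the pads) lies 19 mm behind it; z points along the fingers, y is the line along which they close (so a half turn about z gives the same grasp; the last joint's range is limited). The gripper opens to 87 mm and grips with 3 to 60 N. Pads are 19 mm wide; open, the fingers measure 117 mm over their backs; the gripper's body (75 mm by 190 mm) begins 51 mm behind the grasp point.
Start: joints at [1.233, 0.332, -0.065, 1.46, 0.022, 1.35, -0.088], TCP at [0.194, -0.594, 0.223] pointing down, gripper open.
Joint ranges: [-2.6, 2.6], [-0.5, 2.12], [-1.47, 1.34], [0.16, 2.42], [-1.27, 4.41], [0.06, 2.06], [-2.6, 2.6]. Speed limits (rad/s): [2.22, 2.22, 2.79, 2.79, 3.14, 3.14, 3.14].

### API

Orientations are given as a unit quaternion [w, x, y, z].
In Python, from bench import env gives the robot as it stands.
- The arm moves only by the tool apply_moves, never from a script. Its argument "commands" is one flat list of numbers, 5 for each row, row after row: the gripper command: -1 is fully open, 1 is shut, values between are in proportion, then the shift along the tool's x, y, z in m, then the turn about the tool's z in rad. In form: [grip, tx, ty, tz, roll, grip, tx, ty, tz, roll, ...]. A call has 1 to 8 rows; each row is the pose to reach, as a shift and turn from the pose commanded when the call began, along the tool's axes at that moment; what a row does not reach only later rows make up. A row lasts 1/10 s, in which the tool goes at most 50 mm and 8.59 degrees, less where a joint would pass 70% of its speed; a pose out of reach is approached as far as the arm can. A call with a gripper value outside its range is refused whole. The fingers move at their own pace and stop on an object; "squeeze" is the grip in N (left out, the last holds). Time passes only in rows, so rows that repeat a pose let the fingers close. It gives the time, the measured TCP pose, the force, the opening and the grip force at its end, in the units of the state.
- env.sense(): the state, without advancing time (a new reading comes with each control period).
- env.snapshot(name): name is "scene" or "top" or "wrist"; returns a dict with "pixels" (384x512x3 uint8, red, green, blue), "depth" (384x512 float32, m along the optical axis (not along the pixel's ray), 0 where there is no reading), "mtx" (3x3 intrinsics, pixels), "extrinsics" (4x4, takes a point from camera to world coordinates). Camera axes: x right, y up, looking along -z (the intrinsics and any distortion apply to the point x, -y, -z); pixel columns grow to the right and rows downward; lengths in m; the calibration is good to about 2 mm. A picture is of the moment at which its call begins.
- env.close_job(): hands the job in; it is judged then, once.
Trained networks look in the newest picture that a camera, given by its name, has taken for a name from the list of things; names that differ only in an ending like _2 or _b are one class to them, and where a whole thing is asked for, a point or a joint stands for the part that bears it (a point fixed in the world has none). Each returns a list of dicts, best first, with "p" (0 to 1); they miss things now and then, are a little off and sometimes report something else, mostly with a low value. They report only what shows in the picture. A call takes as long as a camera call.
- env.find_in(camera, label): "box" ([left, top, right, bottom] in pixels, round what is visible of it).
- env.cut_out(camera, label): "pixels" (384x512 bool, what is visible of it) and "box" ([left, top, right, bottom] in pixels, round what is visible of it).
- env.landmark_of(camera, label): "xy" ([column, row] in pixels: a listed point, or the origin of a listed thing).
The state is a dict: "t": time; "joints": joint angles; "dq": joint speeds; "joint_torque": joint torques, N m; "position": TCP position; "orientation": TCP orientation; "force": force on the tool from outside, world axes, zero at the start; "torque": the same for the moment, N m; "gripper_width": finger opening in m; "grip_force": force on a finger pad.
Only numpy, scipy, OpenCV 4.12 (cv2) and the standard library are available. Lean on these libraries where they do the work, as an engineer would, in place of code of your own. Each camera call takes 0.05 s, during which the arm holds its last target. There are 200 camera calls.

## Working session

There is one attempt and no reset: what is moved stays moved. The work goes in short steps, Python scripts to look and compute and a tool call to move; the robot and the scene stay as the last step left them, time stands still between calls to the robot, and variables do not carry over. Pictures are saved under pics/ and viewed, at most 10 in all, crops included, and the job is handed in when it is done.

Besides the shell and the picture viewer there is one more tool, called after "Call:" in YAML: its name, and indented under it one key for each argument. apply_moves: Moves the arm, as the interface text tells. Its arguments: {"type":"object","properties":{"commands":{"type":"array","items":{"type":"number"}},"squeeze":{"type":"number"}},"required":["commands"]}

```bash
mkdir -p pics; ls; cat > h.py <<'E'
import numpy as np, cv2
from bench import env
def snap(n,save=None):
    s=env.snapshot(n)
    if save: cv2.imwrite('pics/'+save,s['pixels'][:,:,::-1])
    return s
def cloud(s):
    h,w=s['depth'].shape; u,v=np.meshgrid(np.arange(w),np.arange(h)); d=s['depth']; K=s['mtx']
    p=np.stack([(u-K[0,2])/K[0,0]*d,-(v-K[1,2])/K[1,1]*d,-d,np.ones_like(d)],-1)
    P=(p@s['extrinsics'].T)[...,:3]; P[d==0]=np.nan
    return P
def ray(s,xy,z):
    K=s['mtx'];E=s['extrinsics']
    r=E[:3,:3]@np.array([(xy[0]-K[0,2])/K[0,0],-(xy[1]-K[1,2])/K[1,1],-1]); o=E[:3,3]
    return o+r*(z-o[2])/r[2]
E
python3 - <<'E'
from h import *
st=env.sense(); print(st)
for c in ['scene','top']:
    s=snap(c,c+'0.png'); P=cloud(s); print(c,s['extrinsics'][:3,3])
    for l,z in [('tube_top',.095),('tube_centre',.049),('hatch',.162),('reader',0),('rack',0),('other_centre_0',.049)]:
        for r in env.landmark_of(c,l)[:4]:
            x,y=r['xy']; print(l,round(r['p'],2),np.round(r['xy'],1),np.round(ray(s,r['xy'],z),4),np.round(P[int(np.clip(round(y),0,383)),int(np.clip(round(x),0,511))],4))
a=cv2.imread('pics/scene0.png');b=cv2.imread('pics/top0.png')
cv2.imwrite('pics/both.png',cv2.resize(np.vstack([a,b]),(400,600)))
E
```

```text
pics
{'t': 0.0, 'joints': array([ 1.23342487,  0.33284337, -0.06468697,  1.46096646,  0.02161906,
        1.34988004, -0.08845734]), 'dq': array([-0.00035543,  0.0010438 , -0.00178074, -0.00035574,  0.00079686,
       -0.00103811,  0.00028869]), 'joint_torque': array([ 1.06090556e-03, -6.23249102e+01,  2.46177893e-02, -3.89881861e+01,
       -6.13690680e-02,  3.98660358e-02,  1.35459031e-04]), 'position': array([ 0.1933589 , -0.59392643,  0.2217597 ]), 'orientation': array([-6.83611983e-04,  9.87635775e-01,  1.56764424e-01, -1.53407182e-04]), 'force': array([ 0.20795898, -0.60994696, -0.45585446]), 'torque': array([-0.04191276,  0.01726834,  0.03820762]), 'grip_force': 0.0, 'gripper_width': 0.08699005466667027}
scene [-0.103611    0.38658047  0.53657087]
tube_top 0.79 [235.8 210.2] [0.4786 0.0093 0.095 ] [0.4756 0.0108 0.0976]
tube_centre 0.71 [235.6 212. ] [ 0.5339 -0.0259  0.049 ] [0.4784 0.0091 0.0911]
tube_centre 0.52 [234.2 230.6] [0.4811 0.0126 0.049 ] [0.4786 0.0147 0.0504]
hatch 0.66 [350.  138.2] [ 0.4836 -0.2866  0.162 ] [ 0.4851 -0.2882  0.1616]
reader 0.89 [340.7 202.3] [
[... 460 characters left out ...]
0.0074 0.0964]
tube_top 0.37 [235.6 201.4] [0.4789 0.0083 0.095 ] [0.4796 0.0074 0.0964]
tube_centre 0.58 [237.5 200.5] [0.4862 0.0057 0.049 ] [0.4824 0.0032 0.0908]
hatch 0.75 [372.1 195.7] [ 0.4825 -0.2746  0.162 ] [ 0.4823 -0.2752  0.1587]
hatch 0.26 [235.9 202.5] [0.469  0.0053 0.162 ] [0.4776 0.0074 0.0948]
reader 0.66 [355.2 204.9] [ 0.4807 -0.2751  0.    ] [ 0.4636 -0.239   0.1601]
rack 0.84 [227.7 201.4] [0.4897 0.0306 0.    ] [0.4829 0.0263 0.0675]
other_centre_0 0.64 [197.6 194. ] [0.5013 0.0968 0.049 ] [0.4953 0.0904 0.0953]
other_centre_0 0.63 [223.7 194. ] [0.5012 0.0372 0.049 ] [0.4985 0.0353 0.0699]
other_centre_0 0.6 [210.4 198.7] [0.4904 0.0675 0.049 ] [0.4875 0.0667 0.0679]
```

View pics/both.png

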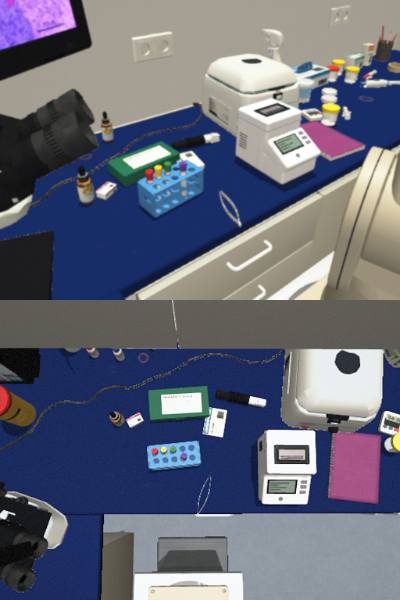

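```bash
python3 - <<'E'
from h import *
s=snap('top'); P=cloud(s); z=P[...,2]
def show(n,m):
    m=m.astype(np.uint8); k,l,st,_=cv2.connectedComponentsWithStats(m)
    for i in range(1,k):
        if st[i,4]>12:
            q=P[l==i]; r=cv2.minAreaRect((q[:,:2]*1000).astype(np.float32)); print(n,st[i,4],np.round(np.median(q,0),4),np.round(r[0],1),np.round(r[1],1),round(r[2],1))
show('caps',(z>.083)&(z<.105)&(P[...,1]>-.15)&(P[...,0]>.4)&(P[...,0]<.6))
show('rack',(z>.06)&(z<.074)&(P[...,1]>-.1)&(P[...,1]<.2)&(P[...,0]>.4)&(P[...,0]<.6))
show('tower',(z>.150)&(z<.172)&(P[...,1]<-.1)&(P[...,0]>.38))
pix=s['pixels'].astype(int)
dark=(pix.sum(-1)<200)&(z>.15)&(z<.172)&(P[...,1]<-.15)&(P[...,0]>.38)
show('frame',dark)
E
```

```text
caps 66 [0.5895 0.4885 0.0936] [589.8 494.3] [ 6.3 40.5] 22.5
caps 51 [0.5025 0.0667 0.0945] [503.   67.3] [15.3 15.8] 29.7
caps 50 [0.5039 0.0404 0.0949] [504.2  40.4] [15.3 15.5] 46.7
caps 53 [0.4993 0.0927 0.0944] [498.8  91.8] [15.7 15.7] 89.7
caps 51 [0.4846 0.0097 0.0944] [485.3  10.8] [15.4 15.4] 88.4
rack 1384 [0.4916 0.0418 0.0673] [491.9  40.5] [ 66.5 150.1] 5.7
tower 1082 [ 0.5911 -0.3538  0.1639] [ 633.2 -370. ] [275.2 138.6] 50.6
tower 3495 [ 0.4881 -0.2747  0.1591] [ 488.1 -276.6] [132.3 118.1] 89.5
frame 172 [ 0.5779 -0.4023  0.166 ] [ 577.4 -401.7] [59.7 15.5] 84.0
frame 467 [ 0.4737 -0.279   0.1616] [ 479.  -277.1] [48.4 90.4] 0.0
```

The picture shows the purple-capped tube at the front right of the blue rack, with the three others in the back row. The reader is to the right with its hatch on top and is square to the world axes. The positions agree with the given sizes. The present yaw of 18° keeps the fingers clear of the back row, so I'll move above the tube as I am.

Call:
apply_moves:
  commands: [-1,0.464,-0.484,0.03,0,-1,0.464,-0.484,0.03,0,-1,0.464,-0.484,0.03,0,-1,0.464,-0.484,0.03,0,-1,0.464,-0.484,0.03,0,-1,0.464,-0.484,0.03,0,-1,0.464,-0.484,0.03,0,-1,0.464,-0.484,0.03,0]

```text
t: 1.55
position: [0.3677, -0.2325, 0.2049]
orientation: [0.001, 0.988, 0.157, 0.0]
force: [0.7, 0.5, 0.8]
gripper_width: 0.0871
grip_force: 0.0
```

Call:
apply_moves:
  commands: [-0.3,0.185,-0.193,0.02,0,-0.3,0.185,-0.193,0.02,0,-0.3,0.185,-0.193,0.02,0,-0.3,0.185,-0.193,0.02,0,-0.3,0.185,-0.193,0.02,0,-0.3,0.185,-0.193,0.02,0,-0.3,0.185,-0.193,0.02,0,-0.3,0.185,-0.193,0.02,0]

```text
t: 2.35
position: [0.4832, 0.0061, 0.1846]
orientation: [0.0, 0.988, 0.157, -0.0]
force: [-0.9, -0.5, -0.2]
gripper_width: 0.057
grip_force: 0.0
```

```bash
python3 - <<'E'
from h import *
s=snap('wrist','w1.png'); P=cloud(s); z=P[...,2]; st=env.sense(); print(st['position'],st['orientation'],st['gripper_width'],s['extrinsics'][:3,3])
for r in env.landmark_of('wrist','tube_top'): print(r, ray(s,r['xy'],.095))
m=((z>.085)&(z<.105)&(P[...,0]>.42)&(P[...,0]<.56)&(abs(P[...,1]-.05)<.09)).astype(np.uint8)
k,l,t,_=cv2.connectedComponentsWithStats(m)
for i in range(1,k):
    if t[i,4]>40:
        q=P[l==i]; q=q[q[:,2]>np.percentile(q[:,2],90)-.006]; c,r=cv2.minEnclosingCircle((q[:,:2]*1000).astype(np.float32)); print(t[i],np.round(np.median(q,0),4),c,r)
E
```

```text
[0.48304836 0.00532071 0.18459378] [ 2.39011978e-04  9.87725096e-01  1.56201927e-01 -1.90107623e-04] 0.05653329457749632 [0.54622459 0.02691438 0.34754656]
{'xy': [253.5, 192.4], 'p': 0.79} [0.48326308 0.01240393 0.095     ]
[165 140  21  19 325] [0.4995 0.0934 0.0961] (499.1244812011719, 93.71571350097656) 8.530903816223145
[193 145  21  19 300] [0.5034 0.0679 0.0961] (503.1849365234375, 68.21733856201172) 8.642434120178223
[221 152  19  19 288] [0.5047 0.0419 0.0962] (504.20819091796875, 42.028385162353516) 8.59517765045166
[247 181  18  19 269] [0.4857 0.0113 0.0956] (485.12506103515625, 11.39517879486084) 8.64785385131836
```

View pics/w1.png

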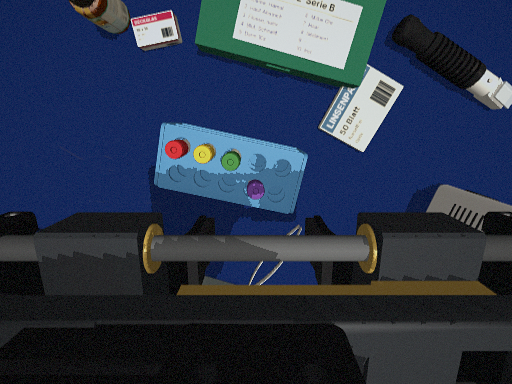

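The purple cap is at about (255,190), and the world position (0.485, 0.0115) matches the earlier estimate. I'll descend around the cap and grip it.

Call:
apply_moves:
  commands: [-0.3,0.004,-0.005,0.03,0,-0.3,0.004,-0.005,0.06,0,-0.3,0.004,-0.005,0.09,0,-0.3,0.004,-0.005,0.113,0,-0.3,0.004,-0.005,0.113,0,1,0.004,-0.005,0.113,0,1,0.004,-0.005,0.113,0,1,0.004,-0.005,0.113,0]
  squeeze: 15

```text
t: 3.25
position: [0.4858, 0.0119, 0.0722]
orientation: [0.0, 0.988, 0.156, 0.0]
force: [-0.7, 0.5, -0.2]
gripper_width: 0.04
grip_force: 0.0
```

Call:
apply_moves:
  commands: [1,0,0,0,0,1,0,0,0,0,1,0,0,0,0,1,0,0,0,0]

```text
t: 3.65
position: [0.4856, 0.0124, 0.0717]
orientation: [0.0, 0.988, 0.157, 0.0]
force: [0.0, 0.0, -0.1]
gripper_width: 0.016
grip_force: 15.0
```

Call:
apply_moves:
  commands: [1,0,0,-0.03,0,1,0,0,-0.08,0,1,0,0,-0.13,0,1,0,0,-0.18,0,1,0,0,-0.2,0,1,0,0,-0.2,0,1,0,0,-0.2,0]

```text
t: 4.35
position: [0.4854, 0.0124, 0.2712]
orientation: [0.0, 0.988, 0.157, -0.0]
force: [-0.2, -0.2, -0.8]
gripper_width: 0.016
grip_force: 15.0
```

Call:
apply_moves:
  commands: [1,-0.09,0.27,0,0.15,1,-0.09,0.27,0,0.315,1,-0.09,0.27,0,0.315,1,-0.09,0.27,0,0.315,1,-0.09,0.27,0,0.315,1,-0.09,0.27,0,0.315,1,-0.09,0.27,0,0.315,1,-0.09,0.27,0,0.315]

```text
t: 5.15
position: [0.4829, -0.2721, 0.2696]
orientation: [-0.001, 1.0, -0.001, -0.001]
force: [0.6, 0.7, -0.1]
gripper_width: 0.0158
grip_force: 15.0
```

```bash
python3 - <<'E'
from h import *
st=env.sense(); print(st['position'],st['orientation'],st['gripper_width'],st['force'])
s=snap('wrist','w2.png'); P=cloud(s); z=P[...,2]
snap('scene','s2.png'); 
for r in env.landmark_of('wrist','hatch'): print(r, ray(s,r['xy'],.162))
for r in env.landmark_of('wrist','tube_top'): print(r)
for n,m in [('top',(z>.155)&(z<.170)&(P[...,0]>.4)&(P[...,0]<.56)&(abs(P[...,1]+.277)<.08))]:
    q=P[m]; print(n,len(q),cv2.minAreaRect((q[:,:2]*1000).astype(np.float32)),np.median(q,0))
a=cv2.imread('pics/w2.png');b=cv2.imread('pics/s2.png')[60:260,230:450]
cv2.imwrite('pics/v2.png',cv2.resize(np.hstack([a[:,80:432],cv2.resize(b,(422,384))]),(774,384)))
E
```

```text
[ 0.48291361 -0.27210767  0.26960141] [-1.12864766e-03  9.99998341e-01 -6.17624277e-04 -1.28965854e-03] 0.015832785306299252 [ 0.5621891   0.65499604 -0.0752181 ]
{'xy': [260.4, 191.7], 'p': 0.93} [ 0.48080088 -0.27265456  0.162     ]
{'xy': [258.2, 244.5], 'p': 0.91}
top 11244 ((490.2674255371094, -275.48431396484375), (130.63677978515625, 112.4271240234375), 89.62295532226562) [ 0.50407776 -0.27625127  0.16020174]
```

View pics/v2.png

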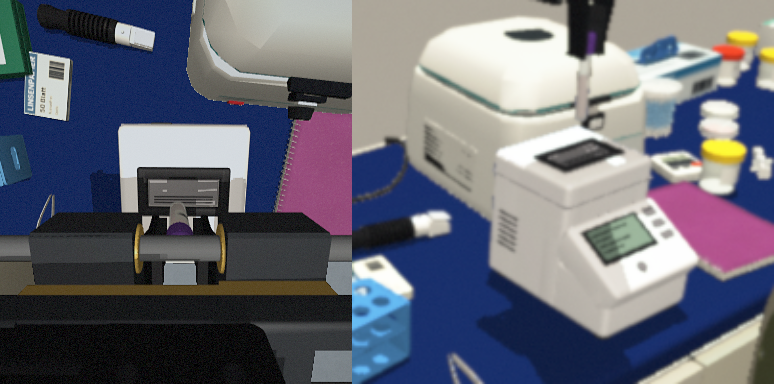

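The wrist picture shows the tube held upright, with its purple cap at about (258,240) in full-frame pixels. The dark hatch frame spans about columns 217–310 from row 167 down. I'll measure the frame and the tube's foot more closely.

```bash
python3 - <<'E'
from h import *
s=snap('wrist'); t=snap('top')
for n,s in [('wrist',s),('top',t)]:
    P=cloud(s); z=P[...,2]; g=s['pixels'].astype(int).sum(-1)
    m=(z>.15)&(z<.17)&(P[...,0]>.43)&(P[...,0]<.54)&(abs(P[...,1]+.277)<.06)
    d=m&(g<330)
    d=cv2.morphologyEx(d.astype(np.uint8),cv2.MORPH_OPEN,np.ones((2,2)))>0
    q=P[d]; print(n,d.sum(),'frame x',np.percentile(q[:,0],[.5,2,98,99.5]),'y',np.percentile(q[:,1],[.5,2,98,99.5]))
    w=P[m]; print('tower',np.percentile(w,[.2,1,99,99.8],axis=0)[:,:2].T)
    if n=='wrist':
        for c in (.195,.21,.225,.235,.25):
            k=(abs(z-c)<.006)&(abs(P[...,0]-.483)<.03)&(abs(P[...,1]+.272)<.02); 
            if k.any(): print(c,k.sum(),np.median(P[k],0),P[k].min(0),P[k].max(0))
        for r in env.landmark_of('wrist','tube_centre'): print(r['xy'],r['p'])
E
```

```text
wrist 3783 frame x [nan nan nan nan] y [nan nan nan nan]
tower [[ 0.43997748  0.44524276  0.5391611   0.53932729]
 [-0.33677844 -0.33562101 -0.21815022 -0.21721559]]
0.21 25 [ 0.48490514 -0.26841762  0.21191461] [ 0.48136614 -0.27433551  0.20796584] [ 0.48568723 -0.26244776  0.21558314]
0.225 54 [ 0.48552572 -0.26813852  0.22496252] [ 0.48223133 -0.27495671  0.21943856] [ 0.48669613 -0.26273471  0.23099231]
0.235 61 [ 0.48613125 -0.26791052  0.23549551] [ 0.48118991 -0.27609793  0.22911709] [ 0.48729357 -0.26244863  0.24073148]
0.25 84 [ 0.48720296 -0.26942501  0.25004706] [ 0.48284798 -0.27640817  0.24416689] [ 0.48865693 -0.26300293  0.25599058]
[258.7, 224.8] 0.94
top 278 frame x [nan nan nan nan] y [nan nan nan nan]
tower [[ 0.43057263  0.43070311  0.5176586   0.53591959]
 [-0.33650556 -0.33542054 -0.2176115  -0.21714998]]
```

```bash
python3 - <<'E'
from h import *
for n in ('wrist','top'):
    s=snap(n); P=cloud(s); z=P[...,2]; g=s['pixels'].astype(int).sum(-1)
    z=np.nan_to_num(z)
    m=(z>.152)&(z<.17)&(P[...,0]>.41)&(P[...,0]<.56)&(abs(P[...,1]+.277)<.08)
    d=cv2.morphologyEx((m&(g<330)).astype(np.uint8),cv2.MORPH_OPEN,np.ones((2,2)))
    k,l,st,_=cv2.connectedComponentsWithStats(d); i=1+np.argmax(st[1:,4]); b=st[i]; print(n,b)
    for lab,(u0,v0,u1,v1) in {'frame':(b[0]-.5,b[1]-.5,b[0]+b[2]-.5,b[1]+b[3]-.5)}.items():
        print(ray(s,(u0,v0),.162)[:2],ray(s,(u1,v1),.162)[:2])
    q=P[m]; print('tower',np.nanmin(q,0),np.nanmax(q,0))
    if n=='wrist':
        c=s['pixels'][160:225,205:320,::-1]; cv2.imwrite('pics/c3.png',cv2.resize(c,None,fx=6,fy=6,interpolation=cv2.INTER_NEAREST))
E
```

```text
wrist [ 219  169   93   50 3740]
[ 0.50535073 -0.23018898] [ 0.45246071 -0.32596134]
tower [ 0.43472829 -0.34208562  0.15203348] [ 0.54673444 -0.20944766  0.16561928]
top [352 204  45   7 236]
[ 0.46648078 -0.23151798] [ 0.45186711 -0.32376216]
tower [ 0.42875199 -0.34226917  0.15207339] [ 0.54587866 -0.21015078  0.16547754]
```

View pics/c3.png

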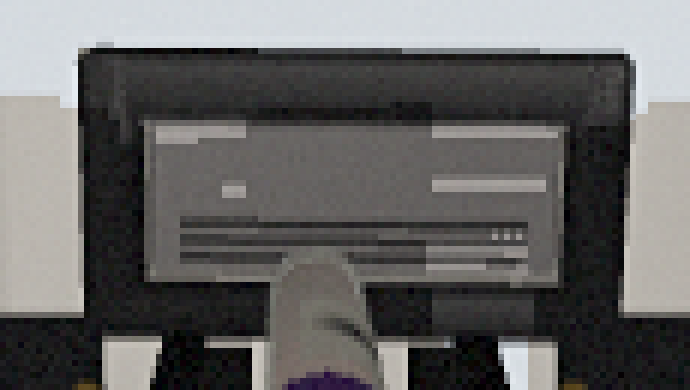

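In the crop, the flap opening spans full-frame columns 229–298 and rows 180–206, with the tube's foot at column 258. That puts the target TCP at about (0.481, -0.278). I'll line up there and start inserting.

Call:
apply_moves:
  commands: [1,-0.002,0.006,0.01,0,1,-0.002,0.006,0.02,0,1,-0.002,0.006,0.025,0,1,-0.002,0.006,0.035,0,1,-0.002,0.006,0.045,0,1,-0.002,0.006,0.055,0,1,-0.002,0.006,0.065,0,1,-0.002,0.006,0.075,0]

```text
t: 6.4
position: [0.4813, -0.2782, 0.1957]
orientation: [-0.0, 1.0, -0.0, -0.0]
force: [-0.6, 1.2, 1.2]
gripper_width: 0.0158
grip_force: 15.0
```

Call:
apply_moves:
  commands: [1,0,0,0.005,0,1,0,0,0.01,0,1,0,0,0.015,0,1,0,0,0.015,0]

```text
t: 6.8
position: [0.4811, -0.2781, 0.1809]
orientation: [-0.0, 1.0, -0.0, -0.001]
force: [-2.1, -0.8, -2.2]
gripper_width: 0.0162
grip_force: 15.0
```

```bash
python3 - <<'E'
from h import *
st=env.sense(); print(st['position'],st['force'],st['torque'],st['gripper_width'])
snap('wrist','w4.png'); snap('scene','s4.png')
a=cv2.imread('pics/w4.png')[130:270,180:340];b=cv2.imread('pics/s4.png')[80:210,300:440]
cv2.imwrite('pics/v4.png',np.hstack([cv2.resize(a,(400,350)),cv2.resize(b,(377,350))]))
E
```

```text
[ 0.48112456 -0.27812093  0.18086698] [-2.12431554 -0.75428999 -2.23229517] [-6.43861358e-02  3.98862862e-01 -1.16412467e-04] 0.016209689111356795
```

View pics/v4.png

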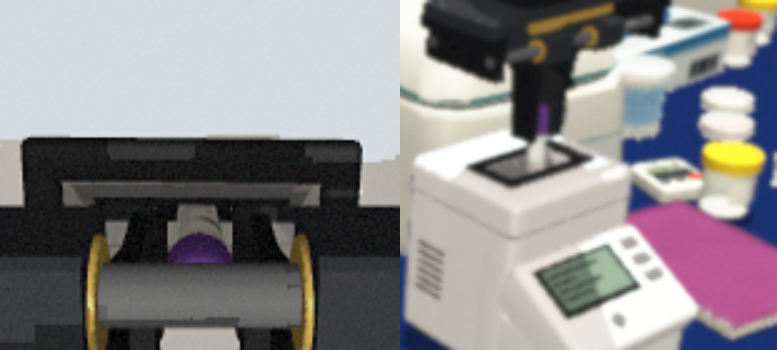

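The tube is through the flap, centred in the hatch, and the forces are small. I'll continue down.

Call:
apply_moves:
  commands: [1,0,0,0.004,0,1,0,0,0.008,0,1,0,0,0.012,0,1,0,0,0.016,0,1,0,0,0.02,0,1,0,0,0.024,0,1,0,0,0.028,0,1,0,0,0.028,0]

```text
t: 7.7
position: [0.4827, -0.2794, 0.1565]
orientation: [0.002, 1.0, -0.0, 0.002]
force: [-6.4, -0.4, 20.3]
gripper_width: 0.0161
grip_force: 19.7
```

Call:
apply_moves:
  commands: [1,0,0,0.002,0,1,0,0,0.004,0,1,0,0,0.006,0,1,0,0,0.008,0,1,0,0,0.008,0]

```text
t: 8.2
position: [0.4824, -0.28, 0.1478]
orientation: [0.002, 1.0, -0.001, 0.001]
force: [-2.0, -2.3, 11.3]
gripper_width: 0.0161
grip_force: 17.3
```

Contact forces suggest that the funnel is steering the foot toward +x and -y. I'll follow it sideways to relieve the load.

Call:
apply_moves:
  commands: [1,0.001,0.001,0,0,1,0.002,0.002,0,0,1,0.002,0.002,0,0,1,0.002,0.002,0,0]

```text
t: 8.6
position: [0.4826, -0.2809, 0.1459]
orientation: [0.0, 1.0, -0.001, -0.001]
force: [-7.1, -0.0, 7.3]
gripper_width: 0.0158
grip_force: 19.6
```

```bash
python3 - <<'E'
from h import *
st=env.sense(); print(st['position'],st['force'],st['torque'],st['gripper_width'])
s=snap('wrist','w5.png'); P=cloud(s)
for v in range(222,262,3): print(v,np.round(P[v,252:268:5].ravel(),3), s['pixels'][v,258])
a=cv2.imread('pics/w5.png')[130:270,180:340];cv2.imwrite('pics/v5.png',cv2.resize(a,(640,560)))
E
```

```text
[ 0.48259178 -0.2808611   0.14589329] [-7.07427595 -0.04951732  7.34167169] [-0.09175798  1.59900262 -0.11724575] 0.01584074144218001
222 [ 0.495 -0.276  0.163  0.494 -0.279  0.162  0.494 -0.282  0.162  0.495
 -0.285  0.163] [54 56 53]
225 [ 0.486 -0.276  0.144  0.489 -0.279  0.153  0.489 -0.282  0.154  0.488
 -0.285  0.15 ] [92 79 87]
228 [ 0.491 -0.276  0.162  0.493 -0.279  0.169  0.493 -0.282  0.167  0.491
 -0.285  0.164] [50 32 65]
231 [ 0.492 -0.277  0.171    nan    nan    nan  0.494 -0.282  0.174  0.492
 -0.285  0.17 ] [46 31 63]
234 [ 0.494 -0.277  0.178  0.494 -0.279  0.18   0.494 -0.282  0.179  0.494
 -0.285  0.178] [54 33 78]
237 [ 0.515 -0.278  0.231  0.515 -0.28   0.231  0.515 -0.281  0.231  0.515
 -0.283  0.231] [65 68 69]
240 [ 0.515 -0.278  0.233  0.515 -0.28   0.232  0.515 -0.281  0.233  0.515
 -0.283  0.233] [89 90 88]
243 [ 0.515 -0.278  0.234  0.514 -0.28   0.234  0.514 -0.281  0.233  0.514
 -0.283  0.232] [97 96 94]
246 [ 0.514 -0.278  0.234  0.514 -0.28   0.234  0.513 -0.281  0.234  0.513
 -0.283  0.233] [108 110 108]
249 [ 0.513 -0.278  0.234  0.513 -0.28   0.234  0.513 -0.281  0.234  0.513
 -0.283  0.234] [114 115 112]
252 [ 0.512 -0.278  0.234  0.512 -0.28   0.234  0.512 -0.281  0.235  0.512
 -0.283  0.235] [112 115 111]
255 [ 0.511 -0.278  0.234  0.511 -0.28   0.234  0.511 -0.281  0.234  0.511
 -0.283  0.234] [112 112 110]
258 [ 0.509 -0.278  0.233  0.51  -0.28   0.234  0.509 -0.281  0.234  0.51
 -0.283  0.235] [63 65 66]
261 [ 0.508 -0.278  0.233  0.508 -0.28   0.233  0.508 -0.281  0.233  0.508
 -0.283  0.232] [75 50 91]
```

View pics/v5.png

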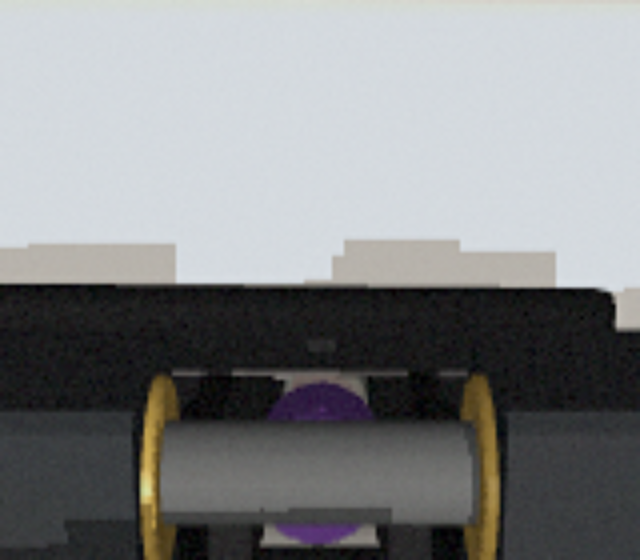

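The cap now sits higher in the fingers, so the tube slipped up about 10 mm, and it looks tilted. The foot is probably caught on the funnel's front side. I'll raise it a little with a firmer grip and measure the tilt.

Call:
apply_moves:
  commands: [1,0,0,0,0,1,0,0,-0.008,0,1,0,0,-0.016,0,1,0,0,-0.024,0,1,0,0,-0.032,0,1,0,0,-0.038,0,1,0,0,-0.038,0]
  squeeze: 30

```text
t: 9.35
position: [0.4844, -0.2804, 0.185]
orientation: [0.001, 1.0, -0.0, 0.001]
force: [-0.9, -0.5, 1.3]
gripper_width: 0.0152
grip_force: 30.0
```

```bash
python3 - <<'E'
from h import *
st=env.sense(); print(st['position'],st['force'],st['torque'],st['gripper_width'])
s=snap('wrist','w6.png'); P=cloud(s)
for v in range(205,246,2): 
    r=s['pixels'][v,225:300].astype(int); pc=np.where((r[:,2]>r[:,1]+20))[0]
    print(v,np.round(P[v,[254,258,262]].ravel(),3), s['pixels'][v,258], (pc.min()+225,pc.max()+225) if len(pc) else '')
s=snap('scene','s6.png')
a=cv2.imread('pics/w6.png')[130:270,180:340];b=cv2.imread('pics/s6.png')[70:190,310:430]
cv2.imwrite('pics/v6.png',np.hstack([cv2.resize(a,(400,350)),cv2.resize(b,(350,350))]))
E
```

```text
[ 0.48441457 -0.28038119  0.18504176] [-0.9173163  -0.45614835  1.29304112] [0.04527572 0.30928415 0.01261931] 0.015170555837769798
205 [ 0.494 -0.276  0.162  0.494 -0.279  0.162  0.494 -0.282  0.163] [43 38 38] 
207 [ 0.491 -0.276  0.157  0.491 -0.279  0.157  0.491 -0.282  0.156] [73 69 70] 
209 [ 0.489 -0.276  0.155  0.489 -0.279  0.154  0.489 -0.282  0.154] [71 70 69] 
211 [ 0.486 -0.276  0.15   0.486 -0.279  0.149    nan    nan    nan] [73 72 72] 
213 [ 0.483 -0.276  0.147  0.483 -0.279  0.147  0.483 -0.282  0.146] [59 52 54] 
215 [ 0.481 -0.276  0.145  0.481 -0.279  0.145  0.481 -0.282  0.145] [15 17 14] 
217 [ 0.464 -0.275  0.102  0.478 -0.279  0.14   0.478 -0.282  0.142] [74 74 68] 
219 [ 0.464 -0.275  0.105  0.481 -0.279  0.154  0.481 -0.282  0.156] [81 79 76] 
221 [ 0.478 -0.276  0.149  0.484 -0.279  0.167  0.485 -0.282  0.17 ] [95 96 87] 
223 [ 0.482 -0.276  0.166  0.487 -0.279  0.178  0.487 -0.282  0.179] [93 90 83] 
225 [ 0.485 -0.277  0.179  0.489 -0.279  0.188  0.489 -0.282  0.188] [100  99  93] 
227 [ 0.493 -0.277  0.2    0.494 -0.279  0.204  0.494 -0.282  0.204] [38 1
[... 163 characters left out ...]
277  0.216  0.497 -0.279  0.218  0.497 -0.281  0.218] [58 35 76] (np.int64(249), np.int64(270))
233 [ 0.496 -0.277  0.218  0.497 -0.279  0.219  0.497 -0.281  0.219] [ 82  45 109] (np.int64(247), np.int64(271))
235 [ 0.516 -0.278  0.268  0.516 -0.28   0.268  0.516 -0.281  0.268] [41 38 53] 
237 [ 0.517 -0.278  0.271  0.517 -0.28   0.27   0.517 -0.281  0.27 ] [66 66 63] 
239 [ 0.517 -0.278  0.272  0.516 -0.28   0.271  0.517 -0.281  0.272] [79 81 81] 
241 [ 0.516 -0.278  0.272  0.516 -0.28   0.271  0.516 -0.281  0.271] [91 92 92] 
243 [ 0.516 -0.278  0.273  0.516 -0.28   0.272  0.516 -0.281  0.273] [ 98  97 100] 
245 [ 0.515 -0.278  0.273  0.515 -0.28   0.273  0.515 -0.281  0.272] [108 108 107]
```

View pics/v6.png

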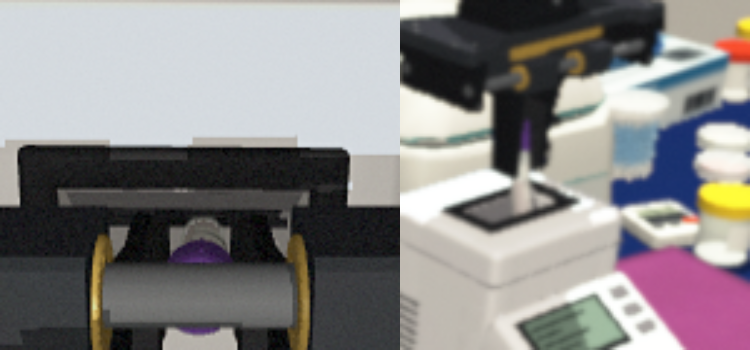

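The tube leans about 0.2 rad, foot to the front, because the flap turned it in a grip that was too light. I'll use the hatch's front edge to right it: loosen the grip, pull the top forward, then grip hard.

Call:
apply_moves:
  commands: [1,0,0,0,0,1,-0.003,0,0,0,1,-0.006,0,0,0,1,-0.009,0,0,0,1,-0.011,0,0,0,1,-0.011,0,0,0]
  squeeze: 10

```text
t: 10.05
position: [0.4723, -0.2803, 0.1837]
orientation: [0.0, 1.0, -0.0, 0.0]
force: [0.9, -1.0, 1.5]
gripper_width: 0.0159
grip_force: 10.0
```

```bash
cat > tilt.py <<'E'
from h import *
st=env.sense(); print(st['position'],st['force'],st['torque'],st['gripper_width'])
s=snap('wrist'); P=cloud(s); T=st['position']
for v in range(200,246,2):
    p=P[v,[256,260,264]].mean(0)
    if abs(p[0]-T[0])<.03 and p[2]<T[2]+.05: print(v,np.round(p,4),np.round(p-T,4),s['pixels'][v,260])
E
python3 tilt.py
```

```text
[ 0.47231782 -0.28028609  0.18370331] [ 0.94078532 -1.00396728  1.48362264] [-0.02500007 -0.12651008  0.03131239] 0.01591780918561753
200 [ 0.4814 -0.2805  0.1454] [ 0.0091 -0.0002 -0.0383] [23 25 28]
202 [ 0.4787 -0.2805  0.1416] [ 0.0064 -0.0002 -0.0421] [49 51 50]
204 [ 0.4768 -0.2805  0.1406] [ 0.0045 -0.0003 -0.0431] [101  97  89]
206 [ 0.4776 -0.2805  0.1484] [ 0.0052 -0.0002 -0.0354] [105  97  92]
208 [ 0.4778 -0.2805  0.154 ] [ 0.0054 -0.0002 -0.0297] [107 102  96]
210 [ 0.4781 -0.2805  0.1599] [ 0.0058 -0.0002 -0.0238] [107 102  96]
212 [ 0.4787 -0.2805  0.166 ] [ 0.0063 -0.0002 -0.0177] [115 115 107]
214 [ 0.4786 -0.2805  0.1703] [ 0.0063 -0.0002 -0.0134] [106 105  94]
216 [ 0.4795 -0.2805  0.177 ] [ 0.0072 -0.0002 -0.0067] [103 102  94]
218 [ 0.4797 -0.2804  0.1811] [ 0.0073 -0.0002 -0.0026] [113 113 103]
220 [ 0.4797 -0.2804  0.185 ] [ 0.0074 -0.0002  0.0013] [114 113 104]
222 [ 0.4802 -0.2804  0.1898] [ 0.0079 -0.0001  0.0061] [112 103  97]
224 [ 0.48   -0.2804  0.1927] [ 0.0077 -0.0002  0.009 ] [120 108 102]
228 [ 0.4824 -0.2804  0.2051] [ 0.0101 -0.0001  0.0214] [50 32 67]
230 [ 0.4825 -0.2804  0.2084] [ 0.0102 -0.0001  0.0247] [50 32 67]
232 [ 0.4831 -0.2804  0.2125] [ 0.0108 -0.0001  0.0288] [47 29 67]
```

Call:
apply_moves:
  commands: [1,-0.002,0,0,0,1,-0.005,0,0,0,1,-0.006,0,0,0,1,-0.006,0,0,0]
  squeeze: 10

```text
t: 10.5
position: [0.4666, -0.2802, 0.1839]
orientation: [0.0, 1.0, -0.0, 0.0]
force: [1.5, -0.7, 2.5]
gripper_width: 0.0159
grip_force: 10.0
```

Call:
apply_moves:
  commands: [1,0,0,0,0,1,0,0,0,0,1,0,0,0,0,1,0.005,0,0,0,1,0.01,0,0,0,1,0.015,0,0,0,1,0.015,0,0,0]
  squeeze: 58

```text
t: 11.2
position: [0.4818, -0.2799, 0.1831]
orientation: [-0.0, 1.0, 0.0, -0.001]
force: [-1.5, 0.8, -1.8]
gripper_width: 0.0146
grip_force: 58.0
```

```bash
python3 tilt.py
```

```text
[ 0.48179323 -0.2798954   0.1830837 ] [-1.53733881  0.82987162 -1.83947775] [-0.01233218  0.56750726  0.00906125] 0.014583097671150288
200 [ 0.496  -0.2801  0.1629] [ 0.0142 -0.0002 -0.0202] [26 27 31]
202 [ 0.4944 -0.2801  0.1624] [ 0.0126 -0.0002 -0.0206] [38 38 35]
204 [ 0.4892 -0.2801  0.1499] [ 0.0074 -0.0002 -0.0332] [105  98  96]
206 [ 0.4894 -0.2801  0.1556] [ 0.0076 -0.0002 -0.0275] [112 105  99]
208 [ 0.4896 -0.2801  0.1611] [ 0.0078 -0.0002 -0.022 ] [114 110 104]
210 [ 0.49   -0.2801  0.1666] [ 0.0082 -0.0002 -0.0164] [115 115 103]
212 [ 0.4901 -0.2801  0.1713] [ 0.0083 -0.0002 -0.0117] [109 106 103]
214 [ 0.4903 -0.2801  0.1762] [ 0.0085 -0.0002 -0.0069] [107 104  97]
216 [ 0.4902 -0.2801  0.1798] [ 0.0084 -0.0002 -0.0033] [120 118 111]
218 [ 0.4903 -0.2801  0.1839] [ 0.0085 -0.0002  0.0009] [116 112 103]
222 [ 0.4904 -0.2801  0.1912] [ 0.0086 -0.0002  0.0081] [130 118 110]
224 [ 0.4913 -0.2801  0.1969] [ 0.0095 -0.0002  0.0138] [81 66 84]
226 [ 0.4921 -0.28    0.202 ] [ 0.0103 -0.0001  0.019 ] [49 27 66]
228 [ 0.4924 -0.28    0.2059] [ 0.0106 -0.0001  0.0228] [46 22 66]
230 [ 0.4925 -0.28    0.2091] [ 0.0108 -0.0001  0.026 ] [55 27 71]
232 [ 0.4924 -0.28    0.2114] [ 0.0106 -0.0002  0.0284] [52 28 67]
234 [ 0.4926 -0.28    0.2147] [ 0.0108 -0.0001  0.0316] [50 33 68]
```

The tube is upright again and held at 58 N. In the wrist view it lies about 2.5 mm behind and 3 mm to the right of the hatch centre, so I'll correct that and descend carefully.

Call:
apply_moves:
  commands: [1,-0.0025,-0.003,0,0,1,-0.0025,-0.003,0.005,0,1,-0.0025,-0.003,0.01,0,1,-0.0025,-0.003,0.015,0,1,-0.0025,-0.003,0.02,0,1,-0.0025,-0.003,0.025,0,1,-0.0025,-0.003,0.025,0]

```text
t: 11.95
position: [0.4786, -0.277, 0.1576]
orientation: [-0.0, 1.0, -0.0, -0.001]
force: [-1.9, -0.1, -0.1]
gripper_width: 0.0145
grip_force: 58.0
```

Call:
apply_moves:
  commands: [1,0,0,0.003,0,1,0,0,0.006,0,1,0,0,0.009,0,1,0,0,0.009,0]

```text
t: 12.35
position: [0.4788, -0.2772, 0.1492]
orientation: [-0.0, 1.0, -0.0, -0.0]
force: [-2.2, 0.5, -1.2]
gripper_width: 0.0149
grip_force: 58.0
```

```bash
python3 tilt.py
```

```text
[ 0.47883209 -0.27715277  0.14918245] [-2.22544586  0.46952716 -1.20100823] [-0.01517105  0.56405525 -0.07840394] 0.014938291423803594
200 [ 0.5026 -0.2773  0.1626] [ 0.0238 -0.0001  0.0134] [32 29 31]
202 [ 0.5015 -0.2773  0.1628] [ 0.0227 -0.0001  0.0136] [29 30 30]
204 [ 0.5004 -0.2773  0.1629] [ 0.0215 -0.0001  0.0138] [22 25 29]
206 [ 0.4992 -0.2773  0.163 ] [ 0.0204 -0.0001  0.0138] [26 28 28]
208 [ 0.4981 -0.2773  0.1632] [ 0.0193 -0.0001  0.014 ] [28 28 29]
210 [ 0.4967 -0.2773  0.1624] [ 0.0178 -0.0001  0.0133] [25 32 32]
212 [ 0.4954 -0.2773  0.1622] [ 0.0165 -0.0001  0.013 ] [24 20 27]
214 [ 0.4941 -0.2773  0.1621] [ 0.0153 -0.0001  0.0129] [60 59 55]
216 [ 0.4876 -0.2773  0.1469] [ 0.0088 -0.0002 -0.0023] [119 115 109]
218 [ 0.4876 -0.2773  0.1506] [ 0.0088 -0.0002  0.0014] [116 112 104]
220 [ 0.4877 -0.2773  0.1545] [ 0.0089 -0.0002  0.0053] [123 115 111]
222 [ 0.4877 -0.2773  0.1579] [ 0.0088 -0.0001  0.0087] [131 118 111]
224 [ 0.4883 -0.2773  0.1629] [ 0.0095 -0.0001  0.0137] [86 69 87]
226 [ 0.4894 -0.2773  0.1689] [ 0.0106 -0.0001  0.0198] [43 26 69]
230 [ 0.4897 -0.2773  0.1754] [ 0.0109 -0.0001  0.0262] [52 30 71]
232 [ 0.4895 -0.2773  0.1776] [ 0.0106 -0.0001  0.0285] [53 32 69]
234 [ 0.4895 -0.2773  0.1804] [ 0.0107 -0.0001  0.0312] [54 33 70]
```

Call:
apply_moves:
  commands: [1,0,0,0.003,0,1,0,0,0.006,0,1,0,0,0.009,0,1,0,0,0.009,0]

```text
t: 12.8
position: [0.4788, -0.2771, 0.1402]
orientation: [-0.0, 1.0, -0.0, -0.0]
force: [-2.8, -0.4, -1.3]
gripper_width: 0.0142
grip_force: 58.2
```

Call:
apply_moves:
  commands: [1,0,0,0.003,0,1,0,0,0.006,0,1,0,0,0.009,0,1,0,0,0.009,0]

```text
t: 13.2
position: [0.4789, -0.2772, 0.1313]
orientation: [-0.0, 1.0, -0.0, -0.0]
force: [-1.9, -0.1, 1.1]
gripper_width: 0.0146
grip_force: 58.8
```

The foot is in the well. I'll continue down, keeping the fingertips above the chamber floor.

Call:
apply_moves:
  commands: [1,0,0,0.003,0,1,0,0,0.006,0,1,0,0,0.008,0,1,0,0,0.008,0]

```text
t: 13.6
position: [0.4788, -0.277, 0.1232]
orientation: [-0.0, 1.0, -0.0, -0.0]
force: [-3.1, 1.3, -0.9]
gripper_width: 0.0144
grip_force: 58.9
```

Call:
apply_moves:
  commands: [1,0,0,0.003,0,1,0,0,0.006,0,1,0,0,0.008,0,1,0,0,0.008,0]

```text
t: 14.0
position: [0.4788, -0.277, 0.1151]
orientation: [-0.0, 1.0, -0.0, -0.0]
force: [-3.7, 1.1, 0.8]
gripper_width: 0.0144
grip_force: 58.6
```

```bash
python3 tilt.py | tail -9
```

```text
218 [ 0.5039 -0.2771  0.1622] [ 0.025  -0.0001  0.0471] [15 21 25]
220 [ 0.5031 -0.2771  0.1628] [ 0.0243 -0.0001  0.0477] [27 30 32]
222 [ 0.5021 -0.2771  0.1626] [ 0.0233 -0.0001  0.0475] [29 27 31]
224 [ 0.5016 -0.2771  0.1638] [ 0.0228 -0.0001  0.0486] [24 27 27]
226 [ 0.5003 -0.2771  0.1629] [ 0.0215 -0.0001  0.0478] [22 21 19]
228 [ 0.4993 -0.2771  0.1628] [ 0.0205 -0.0001  0.0477] [14 16 15]
230 [ 0.4985 -0.2771  0.1632] [ 0.0197 -0.0001  0.0481] [27 29 26]
232 [ 0.4973 -0.2771  0.1626] [ 0.0185 -0.0001  0.0475] [26 30 29]
234 [ 0.4964 -0.2771  0.1627] [ 0.0176 -0.0001  0.0475] [32 28 26]
```

Now I'll release inside the hatch, with the fingers opened only 30 mm, and withdraw.

Call:
apply_moves:
  commands: [0.3,0,0,0,0,0.3,0,0,0,0,0.3,0,0,0,0,0.3,0,0,0,0]
  squeeze: 10

```text
t: 14.45
position: [0.4792, -0.2772, 0.1157]
orientation: [0.0, 1.0, -0.0, 0.0]
force: [-2.0, 2.1, 0.2]
gripper_width: 0.0294
grip_force: 0.9
```

Call:
apply_moves:
  commands: [0.3,0,0,-0.01,0,0.3,0,0,-0.02,0,0.3,0,0,-0.03,0,0.3,0,0,-0.04,0,0.3,0,0,-0.05,0,0.3,0,0,-0.065,0,1,0,0,-0.07,0,1,0,0,-0.07,0]

```text
t: 15.25
position: [0.4797, -0.2774, 0.1869]
orientation: [0.001, 1.0, -0.0, 0.001]
force: [0.0, 1.2, -0.1]
gripper_width: 0.0217
grip_force: 0.0
```

Call:
apply_moves:
  commands: [1,0,0,0,0,1,0,0,0,0,1,0,0,0,0]

```text
t: 15.55
position: [0.4788, -0.2771, 0.1851]
orientation: [-0.0, 1.0, -0.0, -0.0]
force: [0.5, 0.5, -0.7]
gripper_width: 0.0026
grip_force: 0.0
```

```bash
python3 tilt.py|head -1; python3 - <<'E'
from h import *
s=snap('wrist','w7.png'); P=cloud(s); snap('scene','s7.png'); t=snap('top','t7.png')
for n,s in (('wrist',s),('top',t)):
    P=cloud(s); r=s['pixels'].astype(int); m=(r[...,2]>r[...,1]+15)&(r[...,0]>r[...,1]+8)&(abs(P[...,0]-.48)<.03)&(abs(P[...,1]+.277)<.04); print(n,m.sum(), P[m].mean(0), P[m].max(0) if m.any() else '')
a=cv2.imread('pics/w7.png')[130:270,180:340];b=cv2.imread('pics/s7.png')[70:190,310:430]
cv2.imwrite('pics/v7.png',np.hstack([cv2.resize(a,(400,350)),cv2.resize(b,(350,350))]))
E
```

```text
[ 0.47884143 -0.27707003  0.18510356] [ 0.4649318   0.45883217 -0.71670424] [ 0.02188031 -0.06168756  0.04445006] 0.002605207944092875
wrist 309 [ 0.48035736 -0.27730688  0.15958895] [ 0.50520326 -0.23989618  0.30682309]
top 2 [ 0.46059811 -0.25722273  0.20650093] [ 0.46709116 -0.24286088  0.26695152]
```

View pics/v7.png

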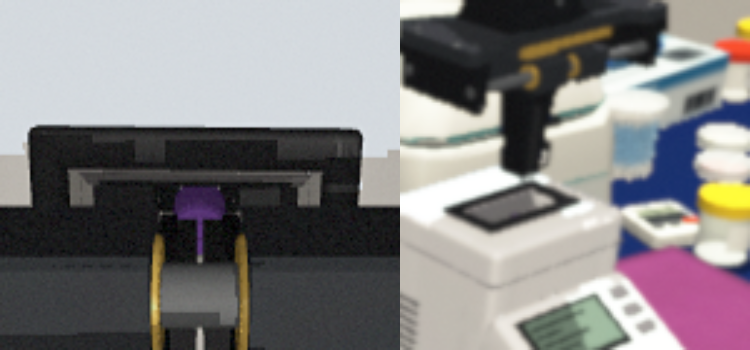

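The cap is inside, about 12 mm down, centred under the closed fingertips, at (200,200) in the left panel. Next I'll push it down in stages.

Call:
apply_moves:
  commands: [1,0.001,0,0.01,0,1,0.001,0,0.02,0,1,0.001,0,0.026,0,1,0.001,0,0.03,0,1,0.001,0,0.032,0,1,0.001,0,0.034,0,1,0.001,0,0.034,0,1,0.001,0,0.034,0]

```text
t: 16.55
position: [0.4801, -0.2773, 0.1519]
orientation: [0.0, 1.0, -0.0, 0.0]
force: [-1.6, 0.1, 1.9]
gripper_width: 0.0005
grip_force: 0.9
```

Call:
apply_moves:
  commands: [1,0,0,0.001,0,1,0,0,0.002,0,1,0,0,0.003,0,1,0,0,0.004,0,1,0,0,0.004,0]

```text
t: 17.05
position: [0.4803, -0.2776, 0.1483]
orientation: [0.0, 1.0, -0.0, 0.0]
force: [-2.6, -0.1, 5.2]
gripper_width: 0.0003
grip_force: 3.0
```

Call:
apply_moves:
  commands: [1,0,0,0.001,0,1,0,0,0.002,0,1,0,0,0.003,0,1,0,0,0.004,0,1,0,0,0.004,0]

```text
t: 17.55
position: [0.4803, -0.2775, 0.1442]
orientation: [0.0, 1.0, -0.0, 0.0]
force: [-1.7, -0.1, 3.5]
gripper_width: 0.0005
grip_force: 2.6
```

Call:
apply_moves:
  commands: [1,0,0,0.001,0,1,0,0,0.002,0,1,0,0,0.003,0,1,0,0,0.004,0,1,0,0,0.004,0]

```text
t: 18.05
position: [0.4801, -0.2772, 0.1396]
orientation: [0.0, 1.0, -0.0, 0.0]
force: [-1.2, -0.6, 4.4]
gripper_width: 0.0003
grip_force: 2.2
```

Call:
apply_moves:
  commands: [1,0,0,0.001,0,1,0,0,0.002,0,1,0,0,0.003,0,1,0,0,0.004,0,1,0,0,0.005,0,1,0,0,0.005,0]

```text
t: 18.65
position: [0.4803, -0.2772, 0.1347]
orientation: [0.0, 1.0, -0.0, 0.0]
force: [-0.8, 1.0, 3.9]
gripper_width: 0.0005
grip_force: 2.4
```

Call:
apply_moves:
  commands: [1,0,0,0.001,0,1,0,0,0.002,0,1,0,0,0.002,0]

```text
t: 18.95
position: [0.4805, -0.2772, 0.1329]
orientation: [0.0, 1.0, -0.0, 0.0]
force: [0.8, -0.4, 5.3]
gripper_width: 0.0006
grip_force: 2.8
```

Now 1 mm feel steps.

Call:
apply_moves:
  commands: [1,0,0,0.0005,0,1,0,0,0.001,0,1,0,0,0.001,0]

```text
t: 19.25
position: [0.4807, -0.2773, 0.132]
orientation: [0.0, 1.0, -0.0, 0.001]
force: [1.2, 0.2, 5.9]
gripper_width: 0.0005
grip_force: 3.1
```

Call:
apply_moves:
  commands: [1,0,0,0.0005,0,1,0,0,0.001,0,1,0,0,0.001,0]

```text
t: 19.55
position: [0.4808, -0.2773, 0.1311]
orientation: [0.0, 1.0, 0.0, 0.001]
force: [0.6, -0.6, 5.9]
gripper_width: 0.0004
grip_force: 3.3
```

Call:
apply_moves:
  commands: [1,0,0,0.0005,0,1,0,0,0.001,0,1,0,0,0.001,0]

```text
t: 19.85
position: [0.481, -0.2773, 0.1302]
orientation: [0.0, 1.0, 0.0, 0.001]
force: [1.0, 0.4, 5.4]
gripper_width: 0.0002
grip_force: 3.5
```

Call:
apply_moves:
  commands: [1,0,0,0.0005,0,1,0,0,0.001,0,1,0,0,0.001,0]

```text
t: 20.15
position: [0.4811, -0.2773, 0.1293]
orientation: [0.0, 1.0, 0.0, 0.001]
force: [1.5, -0.2, 5.5]
gripper_width: 0.0006
grip_force: 3.6
```

Call:
apply_moves:
  commands: [1,0,0,0.0005,0,1,0,0,0.001,0,1,0,0,0.001,0]

```text
t: 20.45
position: [0.4813, -0.2773, 0.1284]
orientation: [0.0, 1.0, 0.0, 0.001]
force: [2.0, -0.2, 6.3]
gripper_width: -0.0
grip_force: 3.8
```

Call:
apply_moves:
  commands: [1,0,0,0.0005,0,1,0,0,0.001,0,1,0,0,0.001,0]

```text
t: 20.75
position: [0.4814, -0.2773, 0.1276]
orientation: [0.0, 1.0, 0.0, 0.001]
force: [1.4, 0.3, 7.0]
gripper_width: 0.0003
grip_force: 4.3
```

Call:
apply_moves:
  commands: [1,0,0,0.0005,0,1,0,0,0.001,0,1,0,0,0.001,0]

```text
t: 21.05
position: [0.4816, -0.2774, 0.1269]
orientation: [0.001, 1.0, 0.0, 0.002]
force: [1.9, -0.0, 9.2]
gripper_width: 0.0008
grip_force: 5.6
```

```bash
python3 - <<'E'
from bench import env
s=env.sense();print(s['position'],s['force'])
E
```

```text
[ 0.48161021 -0.2774097   0.12694223] [ 1.89068605 -0.02648039  9.20783866]
```

Call:
apply_moves:
  commands: [1,0,0,0.0002,0,1,0,0,0.0005,0,1,0,0,0.0005,0]

```text
t: 21.35
position: [0.4817, -0.2774, 0.1267]
orientation: [0.001, 1.0, 0.0, 0.002]
force: [0.8, -0.1, 11.9]
gripper_width: 0.0003
grip_force: 6.4
```

The seat is felt: 0.2 mm of travel for a rise of 2.7 N, and about 6 N above drag. I'll hold briefly, then withdraw straight up.

Call:
apply_moves:
  commands: [1,0,0,0,0,1,0,0,0,0,1,0,0,0,0]

```text
t: 21.65
position: [0.4817, -0.2774, 0.1267]
orientation: [0.001, 1.0, 0.0, 0.002]
force: [2.8, 0.5, 12.4]
gripper_width: 0.0008
grip_force: 6.4
```

Call:
apply_moves:
  commands: [1,0,0,-0.002,0,1,0,0,-0.01,0,1,0,0,-0.02,0,1,0,0,-0.03,0,1,0,0,-0.04,0,1,0,0,-0.07,0,1,0,0,-0.1,0,1,0,0,-0.1,0]

```text
t: 22.45
position: [0.4826, -0.2778, 0.2304]
orientation: [0.002, 1.0, 0.0, 0.004]
force: [-0.4, -0.3, 0.7]
gripper_width: 0.0007
grip_force: 0.0
```

```bash
python3 - <<'E'
from h import *
st=env.sense(); print(st['position'],st['force'])
s=snap('wrist','w8.png'); snap('scene','s8.png'); P=cloud(s)
m=(abs(P[...,0]-.48)<.012)&(abs(P[...,1]+.277)<.033)&(P[...,2]<.17); print(m.sum(),np.percentile(P[m][:,2],[2,50,98]))
a=cv2.imread('pics/w8.png')[130:270,180:340];b=cv2.imread('pics/s8.png')[70:190,310:430]
cv2.imwrite('pics/v8.png',np.hstack([cv2.resize(a,(400,350)),cv2.resize(b,(350,350))]))
E
```

```text
[ 0.48256755 -0.27780404  0.23044461] [-0.41508747 -0.32371952  0.69260602]
1740 [0.15918916 0.16055922 0.16197813]
```

View pics/v8.png

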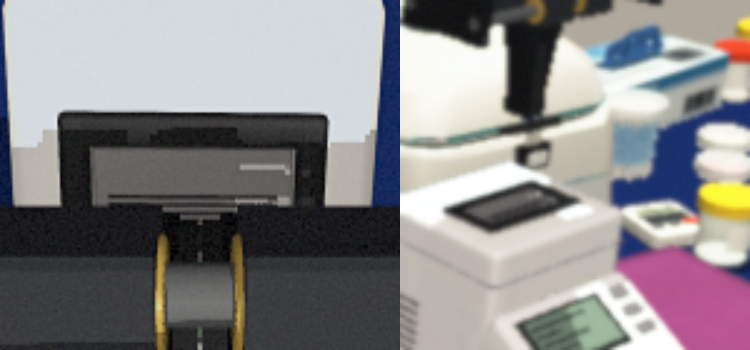

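The flap is shut and level at 0.160 m, and the gripper is clear, so I'm handing the job in.

```bash
python3 -c "
from bench import env
print(env.close_job())"
```

```text
the job is handed in; nothing more can be done
None
```

I loaded the tube and handed the job in at about 22.5 s (no verdict came back): it sits on its seat with the cap top about 35 mm down and the flap shut. On the way in it caught on the funnel and tilted, so I righted it with the front of the hatch opening; the final push read about 12 N at the fingertips, above the suggested 8–10 N, which I estimate put 6 N on the seat.

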